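# Start up and zero the lab balance

### The job

Get the balance ready for weighing with light touches of the closed fingertips, in this order: press the raised half of the rocker switch on the socket strip down so that it is on and stays on, then press the weighing pan lightly so that it dips and let it come back up, then press the wide zero key on the terminal and let it go. Press nothing hard, do not press the round and square keys, lift or shove nothing, and leave everything else standing where it is.

Things in the scene. Friction and masses are not known exactly. Their poses are not given: they have to be found in the camera images.
- balance: weighing unit of the lab balance, fixed: white housing 190 mm (its x) by 170 mm (its y), deck 60 mm above the bench, round steel pan on top. Origin: centre of its underside; z up; x points to its rear (away from the robot at yaw 0). It stands in the left, middle or right of three places, like the terminal and the strip
- pan_top (a point): centre of the upper face of the round steel weighing pan (120 mm across), about 79 mm above the bench, 18 mm forward of the balance's middle
- pan (a joint): how far the pan is pressed down, m: 0 at rest, 0.008 on its stop. Sprung: starts to give at about 1.6 N, then 0.9 N per mm, and springs back
- terminal: loose white keypad terminal of the balance, 0.8 kg, 130 mm (its x) by 160 mm (its y), 30 mm tall, with a dark display on a raised rear part (up to about 52 mm). Three grey keys in a row on the front part, all 10 mm proud of it. Origin: centre of its underside; x to its rear, y to its left seen from the robot
- zero_key_top (a point): centre of the top of the wide zero key (38 mm by 18 mm, the widest of the three, leftmost in the row), about 40 mm above the bench
- zero_key (a joint): how far the zero key is pressed, m: 0 at rest, 0.005 at its stop. Sprung: 1 N to start, 4 N fully down, springs back
- round_key_top (a point): centre of the top of the round key (19 mm across), middle of the row, 51 mm from the zero key
- round_key (a joint): how far the round key is pressed, m (0 to 0.005), sprung like the zero key; to be left alone
- square_key_top (a point): centre of the top of the square key (18 mm), rightmost in the row
- square_key (a joint): how far the square key is pressed, m (0 to 0.005), sprung like the zero key; to be left alone
- strip: loose white socket strip, 0.7 kg, 240 mm along its x by 60 mm by 42 mm tall, with two round sockets and, at the end nearer the robot, a black rocker switch. Origin: on its underside, 75 mm from the near end, 165 mm from the far end; x points along it to the far end
- rocker_end (a point): point on the top of the far half of the rocker, 16 mm from its pivot (each half is 24 mm long, 28 mm wide). This far half (towards the sockets) stands raised when off, this point then about 55 mm above the bench; switched on, the half lies level, at 50 mm. Press straight down here to switch on
- rocker (a joint): rocker angle, rad: 0 off (far half raised), 0.35 on (far half level, on its stop). Takes about 2 N at the point given, and stays where it is left
- weight: bystander, loose: brass 100 g weight with a knob, 22 mm across, 34 mm tall, standing on the balance's housing just behind the pan. Origin: centre of its underside
- dropper_bottle: bystander, loose: small white bottle, 36 mm across, 85 mm tall. Origin: centre of its underside
- amber_jar: bystander, loose: amber jar with black cap, 52 mm across, 75 mm tall. Origin: centre of its underside
- beaker: bystander, loose: small glass beaker, 60 mm across, 75 mm tall. Origin: centre of its underside
- bulb: bystander, loose: brown pear-shaped rubber bulb, 64 mm across, 110 mm tall. Origin: centre of its underside
- stopper: bystander, loose: dark rubber stopper, 36 mm across, 30 mm tall. Origin: centre of its underside
- wash_bottle: bystander, loose: white bottle with cap, 66 mm across, 170 mm tall. Origin: centre of its underside
- weigh_dish: bystander, loose: small steel dish, 60 mm across, 22 mm tall. Origin: centre of its underside
There are look-alikes about, which are no part of the job. Leave any orange look-alike of the terminal alone. Leave any purple look-alike of the strip alone.

How it is judged:
On the way, in this order (a step that is already met when the one before it is completed fails the run):
1. the rocker switch is on, the pan not pressed (value of joint rocker above 0.28 rad and value of joint pan below 0.001 m), for 0.05 s.
2. the pan dips by 2 mm or more (value of joint pan above 0.002 m), for 0.05 s.
3. the pan is let go and comes back up, the zero key not yet pressed (value of joint each of pan, zero_key below 0.001 m), for 0.05 s.
4. the zero key is pressed down by 3 mm or more, the pan free (value of joint zero_key above 0.003 m and value of joint pan below 0.001 m), for 0.05 s.
At the end, for the whole second after the job is handed in: The rocker is on (over 0.28 rad), pan and all keys are back up (within 1 mm), and the terminal, the strip and every bystander stand upright within 15 mm of where they were (all of step 3 and value of joint rocker above 0.28 rad and value of joint each of round_key, square_key below 0.001 m and distance of each of terminal, strip, weight, dropper_bottle, amber_jar, beaker, bulb, stopper, wash_bottle, weigh_dish from where it was at the start of the episode below 0.015 m and angle between each of terminal, strip, weight, dropper_bottle, amber_jar, beaker, bulb, stopper, wash_bottle, weigh_dish's own z axis and vertical below 0.3 rad); the robot touches nothing.
It fails at once if the pan or the zero key is pressed while the rocker is still off (value of joint rocker below 0.2 rad and value of joint any of pan, zero_key above 0.002 m).
It fails at once if the round or the square key is pressed (value of joint any of round_key, square_key above 0.002 m).
It fails at once if something is pressed hard: the balance or its pan over 18 N, the terminal or the strip over 30 N (contact force between the arm and balance above 18 N or contact force between the arm and terminal above 30 N or contact force between the arm and strip above 30 N).
It fails at once if the terminal or the strip is lifted (10 mm) or shoved (15 mm) (height (world z) of any of terminal, strip above 0.01 m or distance of any of terminal, strip from where it was at the start of the episode above 0.015 m).
It fails at once if a bystander is moved by over 15 mm or tipped (distance of any of weight, dropper_bottle, amber_jar, beaker, bulb, stopper, wash_bottle, weigh_dish from where it was at the start of the episode above 0.015 m or angle between any of weight, dropper_bottle, amber_jar, beaker, bulb, stopper, wash_bottle, weigh_dish's own z axis and vertical above 0.4 rad).
It also fails if it takes over 51 s, if anything falls off the work surface, if the arm or the gripper's body presses on something with over 40 N, if the wrist force passes 120 N, or if a joint passes its speed limit or range.

### The arm

A 6-joint arm with a two-finger parallel gripper is mounted at the origin on the work surface. World frame = base frame: x ahead of the robot, y to its left, z up, the work surface at z = 0. Lengths are in m, angles in rad, forces in N, time in s.
With the tool pointing down it reaches from about 0.25 to 0.85 m from the base axis. Payload 12.5 kg.
Tool frame: the origin (TCP) lies at the very end of the fingers, on their centre line; the grasp point (between the pads) lies 19 mm behind it (hold_point_z is the distance from the TCP to the grasp point, in m); z points along the fingers, y is the direction in which the jaws open and shut (so a half turn about z gives the same grasp; the last joint's range is limited). The gripper opens to 93 mm and grips with 3 to 60 N. Pads are 15 mm wide; open, the fingers measure 128 mm over their backs; the gripper's body (75 mm by 188 mm) begins 65 mm behind the grasp point.
Start: joints at [-1.345, 0.351, 1.652, -0, 1.139, -0.085], TCP at [0.168, -0.524, 0.219] pointing down, gripper open.
Joint ranges: [-2.75, 2.75], [-0.79, 2.1], [0.01, 2.65], [-1.57, 4.71], [0.07, 3.14], [-2.87, 2.87]. Speed limits (rad/s): [2.22, 2.22, 2.79, 3.14, 3.14, 3.14].

### API

Orientations are given as a rotation vector (axis times angle).
In Python, from workcell import get_state, capture, camera_params, job_done, hold_point_z gives the robot as it stands.
- The arm moves only by the tool move_arm, never from a script. Its argument "targets" is a list that holds one entry, the list of rows, each a list of 6 numbers: the shift along the tool's x, y, z each as a share of 30 cm, from -1 to 1, then the turn, a rotation vector about the tool's x, y, z each as a share of pi/2 rad, from -1 to 1. A call has 1 to 8 rows; each row shifts and turns the commanded pose from where the row before left it, along the tool's axes as they then stand; what a row does not reach is not made up. A row lasts 1/10 s, in which the tool goes at most 50 mm and 8.59 degrees, less where a joint would pass 70% of its speed; a pose out of reach is approached as far as the arm can. A call with a number of a shift or a turn outside -1 to 1 is refused whole. A call with a gripper value outside its range is refused whole. "claw" is the closure, from -1 (fully open) to 1 (shut), set as the call begins (left out, the last holds). The fingers move at their own pace and stop on an object; "force" is the grip in N (left out, the last holds). Time passes only in rows, so rows that do not move let the fingers close. It gives the time, the measured TCP pose, the force and the opening at its end, in the units of the state.
- get_state(): the state, without advancing time (a new reading comes with each control period).
- capture(name): name is "scene" or "side" or "wrist"; returns the picture (420x560x3 uint8, red, green, blue); there is no depth.
- camera_params(name): a dict with "intrinsics" (3x3 intrinsics, pixels), "world_from_camera" (4x4, takes a point from camera to world coordinates); the wrist camera has in their place "tool_from_camera" (4x4, takes a point from camera to tool coordinates, whose origin is the TCP and whose axes are the flange's). Camera axes: x right, y down, z forward; pixel columns grow to the right and rows downward; lengths in m; the calibration is good to about 2 mm. A picture is of the moment at which its call begins: read the wrist's pose just before it. camera_params takes no time and is no camera call.
- job_done(): hands the job in, once; it reports no verdict.
The state is a dict: "time_s": time; "joints": joint angles; "joint_velocities": joint speeds; "tau": joint torques, N m; "tcp_pos": TCP position; "tool_rot": TCP orientation; "force": force on the tool from outside, world axes, zero at the start; "moment": the same for the moment, N m; "opening": finger opening in m.
Only numpy, scipy, OpenCV 4.12 (cv2) and the standard library are available. Lean on these libraries where they do the work, as an engineer would, in place of code of your own. Each camera call takes 0.05 s, during which the arm holds its last target. There are 200 camera calls.

## Working session

There is one attempt and no reset: what is moved stays moved. The work goes in short steps, Python scripts to look and compute and a tool call to move; the robot and the scene stay as the last step left them, time stands still between calls to the robot, and variables do not carry over. Pictures are saved under pics/ and viewed, about 8 in all and at most 12, crops included, and the job is handed in when it is done.

Besides the shell and the picture viewer there is one more tool, called after "Emit:" as name(argument=value, ...) on one line, values as JSON. move_arm: Moves the arm, as the interface text tells. Shift numbers are shares of 30 cm and turn numbers shares of pi/2 rad, none past 1 either way. Its arguments: {"type":"object","properties":{"targets":{"type":"array","items":{"type":"array","items":{"type":"array","items":{"type":"number"}}}},"claw":{"type":"number"},"force":{"type":"number"}},"required":["targets"]}

```bash
mkdir -p pics; cat > h.py <<'E'
import numpy as np, cv2
from scipy.spatial.transform import Rotation as R
from workcell import *
def save(n,im): cv2.imwrite(f'pics/{n}.png',im[:,:,::-1])
def cam(name):
    p=camera_params(name); K=np.array(p['intrinsics'])
    if name=='wrist':
        s=get_state(); T=np.eye(4); T[:3,:3]=R.from_rotvec(s['tool_rot']).as_matrix(); T[:3,3]=s['tcp_pos']
        return K,T@np.array(p['tool_from_camera'])
    return K,np.array(p['world_from_camera'])
def ray(K,T,u,v,z):
    d=T[:3,:3]@np.linalg.inv(K)@[u,v,1]; o=T[:3,3]
    return o+d*(z-o[2])/d[2]
def proj(K,T,P):
    c=np.linalg.inv(T)@np.append(P,1); q=K@c[:3]; return q[:2]/q[2]
E
python3 - <<'E'
from h import *
for n in('scene','side'):
    K,T=cam(n); im=capture(n); save(n,im); print(n,T.round(3).tolist(),K[0,0])
    np.save(n,im)
a=np.hstack([np.load('scene.npy'),np.load('side.npy')]); save('both',cv2.resize(a,(800,300)))
s=get_state(); print(s['tool_rot'],s['opening'],s['time_s'],s['force'])
p=camera_params('wrist');print(p)
E
```

```text
scene [[0.403, 0.583, -0.706, 1.164], [0.915, -0.24, 0.325, -0.379], [0.02, -0.777, -0.63, 0.697], [0.0, 0.0, 0.0, 1.0]] 416.89689170045085
side [[-0.842, -0.335, 0.423, 0.087], [-0.54, 0.519, -0.663, 0.584], [0.003, -0.787, -0.617, 0.669], [0.0, 0.0, 0.0, 1.0]] 387.532453597998
[-3.10265913e+00 -4.86173356e-01  1.64016954e-04] 0.0927952165668349 0.1 [ 0.39325683 -0.90774296  0.00515932]
{'intrinsics': array([[365.6049803 ,   0.        , 278.85423207],
       [  0.        , 365.6049803 , 205.40882303],
       [  0.        ,   0.        ,   1.        ]]), 'tool_from_camera': array([[ 4.95095368e-04, -9.68222167e-01, -2.50091165e-01,
         6.87430647e-02],
       [ 9.99999303e-01,  2.11282301e-04,  1.16168364e-03,
         1.73341415e-04],
       [-1.07192802e-03, -2.50091566e-01,  9.68221596e-01,
        -1.65760183e-01],
       [ 0.00000000e+00,  0.00000000e+00,  0.00000000e+00,
         1.00000000e+00]])}
```

View pics/scene.png

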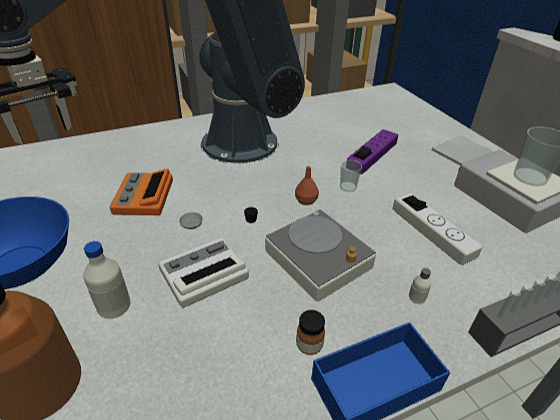

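View pics/side.png

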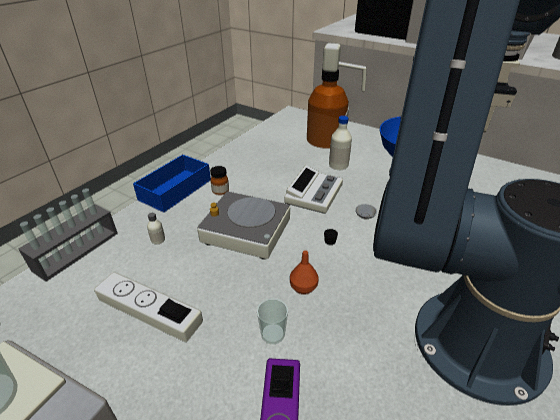

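Scene view: the white terminal is at about (203,270) with its wide key at (216,248), the pan is at (315,234), and the white strip's rocker is at (414,202). The side view shows the same layout. Next I cast rays from both views.

```bash
python3 - <<'E'
from h import *
K,T=cam('scene'); K2,T2=cam('side')
for n,uv,uv2,z in [('rocker',(414,202),(174,310),.05),('striptop near',(399,199),(197,326),.042),('strip far',(475,247),(100,283),.042),('pan',(315,234),(251,211),.079),('zero',(216,248),(319,197),.04),('square',(175,265),(328,181),.04),('bulb',(307,195),(304,280),.03),('stopper',(251,215),(331,237),.015),('weight',(352,254),(214,210),.075),('beaker',(349,177),(272,322),.04),('dish',(190,220),(366,211),.015),('dropper',(421,287),(155,230),.04)]:
    print(n,ray(K,T,*uv,z).round(3),ray(K2,T2,*uv2,z).round(3))
a=cv2.resize(np.load('scene.npy')[170:290,370:500],None,fx=3,fy=3); b=cv2.resize(np.load('scene.npy')[220:320,145:275],None,fx=3,fy=3)
c=np.zeros((360,780,3),np.uint8); c[:,:390]=a; c[:300,390:]=b; save('crop',c)
E
```

```text
rocker [0.535 0.284 0.05 ] [0.528 0.293 0.05 ]
striptop near [0.502 0.264 0.042] [0.469 0.293 0.042]
strip far [0.719 0.316 0.042] [0.718 0.323 0.042]
pan [ 0.574 -0.023  0.079] [ 0.567 -0.016  0.079]
zero [ 0.493 -0.228  0.04 ] [ 0.477 -0.211  0.04 ]
square [ 0.509 -0.324  0.04 ] [ 0.494 -0.296  0.04 ]
bulb [0.381 0.057 0.03 ] [0.361 0.07  0.03 ]
stopper [ 0.386 -0.105  0.015] [ 0.383 -0.105  0.015]
weight [0.656 0.022 0.075] [0.651 0.027 0.075]
beaker [0.362 0.197 0.04 ] [0.354 0.206 0.04 ]
dish [ 0.346 -0.253  0.015] [ 0.352 -0.254  0.015]
dropper [0.765 0.126 0.04 ] [0.753 0.136 0.04 ]
```

View pics/crop.png

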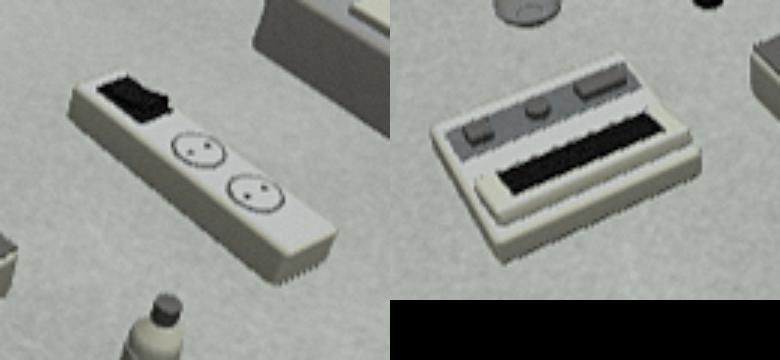

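The crop shows the rocker's raised end at scene (422,204), and the wide key at (216,247). I close the fingers and go above the rocker.

Emit:
move_arm(targets=[[[0.1,-0.11,0,0,0,0.006],[0.1,-0.11,0,0,0,0.006],[0.1,-0.11,0,0,0,0.006],[0.1,-0.11,0,0,0,0.006],[0.1,-0.11,0,0,0,0.006],[0.1,-0.11,0,0,0,0.006],[0.1,-0.11,0,0,0,0.006],[0.1,-0.11,0,0,0,0.006]]], claw=1, force=20)

```text
time_s: 0.9
tcp_pos: [0.3269, -0.2023, 0.2187]
tool_rot: [3.12, 0.368, 0.0]
force: [0.3, -0.9, 0.0]
opening: 0.0337
```

Emit:
move_arm(targets=[[[0.1,-0.11,0,0,0,0],[0.1,-0.11,0,0,0,0],[0.1,-0.11,0,0,0,0],[0.1,-0.11,0,0,0,0],[0.1,-0.11,0,0,0,0],[0.1,-0.11,0,0,0,0],[0.1,-0.11,0,0,0,0],[0.1,-0.11,0,0,0,0]]])

```text
time_s: 1.7
tcp_pos: [0.4988, 0.1106, 0.2184]
tool_rot: [3.12, 0.369, -0.001]
force: [1.4, -0.2, 0.5]
opening: 0.0008
```

Emit:
move_arm(targets=[[[0.1,-0.11,0,0,0,0],[0.1,-0.11,0,0,0,0],[0,0,0,0,0,0],[0,0,0,0,0,0]]])

```text
time_s: 2.1
tcp_pos: [0.541, 0.1873, 0.2179]
tool_rot: [3.119, 0.371, -0.002]
force: [-0.9, -0.4, -0.6]
opening: 0.0006
```

Emit:
move_arm(targets=[[[0.026,-0.106,0.1,0,0,0],[0.026,-0.106,0.1,0,0,0],[0.026,-0.106,0.1,0,0,0],[0,0,0,0,0,0],[0,0,0,0,0,0]]])

```text
time_s: 2.6
tcp_pos: [0.5415, 0.2842, 0.1284]
tool_rot: [3.119, 0.369, -0.002]
force: [-0.4, -0.0, 0.3]
opening: 0.0007
```

```bash
python3 - <<'E'
from h import *
K,T=cam('wrist'); im=capture('wrist'); save('w1',im); np.save('w1',im); np.savez('w1c',K=K,T=T)
s=get_state(); print(s['tcp_pos'],proj(K,T,s['tcp_pos']), proj(K,T,[*s['tcp_pos'][:2],.055]))
m=(im.max(2)<45).astype(np.uint8)
for c in cv2.findContours(m,0,2)[0]:
    if cv2.contourArea(c)>150: 
        r=cv2.minAreaRect(c); print(r, cv2.contourArea(c), [ray(K,T,*q,.045)[:2].round(4).tolist() for q in cv2.boxPoints(r)])
E
```

```text
[0.54207879 0.28393613 0.12939991] [278.86020288 256.84336976] [278.68894114 214.45628109]
((279.5, 412.0), (14.0, 559.0), 90.0) 7198.5 [[0.3283, 0.4673], [0.4348, 0.0214], [0.4218, 0.0155], [0.3141, 0.4666]]
((423.0, 317.5), (109.0, 272.0), 90.0) 15554.0 [[0.5047, 0.2687], [0.5513, 0.0743], [0.4643, 0.0347], [0.4137, 0.2462]]
((135.5, 321.5), (117.0, 271.0), 90.0) 16624.5 [[0.4556, 0.4732], [0.502, 0.2801], [0.4034, 0.2569], [0.3528, 0.4684]]
((263.477783203125, 243.43853759765625), (50.709102630615234, 117.36702728271484), 6.709836959838867) 3202.5 [[0.4667, 0.3024], [0.5565, 0.3113], [0.5605, 0.2763], [0.4708, 0.2644]]
```

View pics/w1.png

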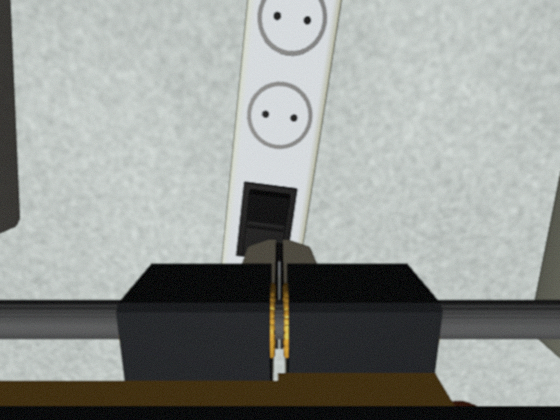

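The wrist view shows the rocker frame at u 240–297, v 184–256. The raised half runs from v≈191 to 225 around u≈269, and the sockets are at (280,115) and (292,17).

```bash
python3 - <<'E'
from h import *
d=np.load('w1c.npz');K,T=d['K'],d['T']
f=lambda u,v,z:ray(K,T,u,v,z)[:2]
s1,s2=f(280,115,.042),f(292,17,.042); ax=(s2-s1)/np.linalg.norm(s2-s1); print('socks',s1,s2,np.degrees(np.arctan2(ax[1],ax[0])),np.linalg.norm(s2-s1))
for q in [(271,191,.058),(268,225,.05),(270,184,.043),(248,192,.058),(293,193,.058)]: print(q,f(*q), 'along from s1',(f(*q)-s1)@ax,'across',(f(*q)-s1)@[-ax[1],ax[0]])
m=(np.load('w1.npy').max(2)<45)[170:262,230:310]
print([(170+i,r.nonzero()[0].min()+230,r.nonzero()[0].max()+230) for i,r in enumerate(m) if r.any()][::8])
E
```

```text
socks [0.60598134 0.29838202] [0.66585919 0.3050779 ] 6.380631152848719 0.06025107742622522
(271, 191, 0.058) [0.55738839 0.29284272] along from s1 -0.04890754051614071 across -0.00010470791505503649
(268, 225, 0.05) [0.53148727 0.28907373] along from s1 -0.07506707149073463 across -0.000971889267901827
(270, 184, 0.043) [0.55884613 0.29419945] along from s1 -0.04730804703267944 across 0.00108161157845189
(248, 192, 0.058) [0.5531812  0.30746574] along from s1 -0.05146357207223666 across 0.014895282928351392
(293, 193, 0.058) [0.55946946 0.27838573] along from s1 -0.0484460115431403 across -0.014703424716337362
[(183, np.int64(246), np.int64(252)), (191, np.int64(245), np.int64(295)), (199, np.int64(244), np.int64(294)), (207, np.int64(243), np.int64(293)), (215, np.int64(242), np.int64(291)), (223, np.int64(241), np.int64(290)), (231, np.int64(240), np.int64(289)), (239, np.int64(239), np.int64(282)), (247, np.int64(238), np.int64(282)), (255, np.int64(276), np.int64(282))]
```

The socket spacing of 60 mm and the rocker width of 29.6 mm are plausible. The target is (0.549, 0.292), strip yaw 6.4°. I line up, then press.

Emit:
move_arm(targets=[[[0.03,-0.02,0,0,0,0],[0,0,0.11,0,0,0.079],[0,0,0.09,0,0,0],[0,0,0,0,0,0],[0,0,0,0,0,0]]])

```text
time_s: 3.15
tcp_pos: [0.5501, 0.2928, 0.0699]
tool_rot: [-3.136, -0.174, -0.002]
force: [0.3, -0.0, 0.5]
opening: 0.0005
```

Emit:
move_arm(targets=[[[0,0,0.01,0,0,0],[0,0,0.01,0,0,0],[0,0,0.01,0,0,0],[0,0,0.01,0,0,0],[0,0,0,0,0,0]]])

```text
time_s: 3.65
tcp_pos: [0.5494, 0.2931, 0.0566]
tool_rot: [-3.137, -0.175, -0.001]
force: [-0.3, -0.4, -0.1]
opening: 0.0008
```

Emit:
move_arm(targets=[[[0,0,0.007,0,0,0],[0,0,0.007,0,0,0],[0,0,0,0,0,0]]])

```text
time_s: 3.95
tcp_pos: [0.5491, 0.293, 0.0522]
tool_rot: [3.137, 0.175, -0.0]
force: [0.3, -0.0, 0.1]
opening: 0.0004
```

Emit:
move_arm(targets=[[[0,0,0.004,0,0,0],[0,0,0.004,0,0,0],[0,0,0,0,0,0]]])

```text
time_s: 4.25
tcp_pos: [0.5492, 0.293, 0.0503]
tool_rot: [3.137, 0.175, 0.0]
force: [-0.9, -1.1, 4.3]
opening: 0.0002
```

Emit:
move_arm(targets=[[[0,0,0.002,0,0,0],[0,0,0,0,0,0],[0,0,0,0,0,0]]])

```text
time_s: 4.55
tcp_pos: [0.5493, 0.293, 0.0502]
tool_rot: [-3.137, -0.175, -0.0]
force: [-1.8, -1.7, 9.8]
opening: 0.0005
```

The force rose to 9.8 N without further travel, so the rocker is on its stop. I lift and check.

Emit:
move_arm(targets=[[[0,0,-0.05,0,0,0],[0,0,-0.1,0,0,0],[0,0,-0.12,0,0,0],[0,0,0,0,0,0]]])

```text
time_s: 4.95
tcp_pos: [0.5512, 0.294, 0.1358]
tool_rot: [-3.134, -0.175, -0.011]
force: [-0.7, -0.6, 0.3]
opening: 0.0005
```

```bash
python3 - <<'E'
from h import *
im=capture('wrist'); save('w2',cv2.resize(im[140:280,180:380],None,fx=3,fy=3)); print(get_state()['tcp_pos'])
K,T=cam('scene');im=capture('scene'); np.save('scene2',im)
c=cv2.HoughCircles(cv2.cvtColor(im,7)[:,:],3,1,50) if 0 else None
# pan estimate: light steel disc in darker deck
K2,T2=cam('side'); im2=capture('side'); np.save('side2',im2)
for k,t,i,(u,v) in((K,T,im,(315,234)),(K2,T2,im2,(251,211))):
    g=cv2.GaussianBlur(cv2.cvtColor(i,cv2.COLOR_RGB2GRAY),(3,3),0).astype(np.uint8)
    mask=np.zeros((422,562),np.uint8); cv2.floodFill(g,mask,(u,v),255,4,4,4|cv2.FLOODFILL_MASK_ONLY|(255<<8))
    cs=max(cv2.findContours(mask[1:-1,1:-1],0,2)[0],key=cv2.contourArea); cs=cv2.convexHull(cs)
    w=np.array([ray(k,t,*p[0],.079)[:2] for p in cs],np.float32); print(cv2.minEnclosingCircle(w),cv2.fitEllipse(cs))
E
```

```text
[0.55020282 0.2935322  0.13320481]
((0.5605599284172058, -0.01637338474392891), 0.06797033548355103) ((314.8236083984375, 231.49838256835938), (39.83573532104492, 51.84440612792969), 98.49862670898438)
((0.5634337067604065, -0.021120388060808182), 0.06231924518942833) ((251.196533203125, 211.02586364746094), (28.572126388549805, 46.08031463623047), 83.65142822265625)
```

View pics/w2.png

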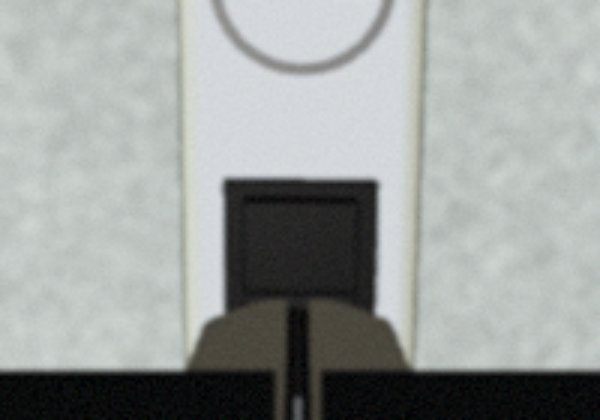

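The view shows the far half lying level and flush in the frame, so the rocker is on. The pan is at about (0.565, -0.018), going by both views.

Emit:
move_arm(targets=[[[-0.0094,0.148,0,0,0,0],[-0.0094,0.148,0,0,0,0],[-0.0094,0.148,0,0,0,0],[-0.0094,0.148,0,0,0,0],[-0.0094,0.148,0,0,0,0],[-0.0094,0.148,0,0,0,0],[-0.0094,0.148,0,0,0,0],[0,0,0,0,0,0]]])

```text
time_s: 5.9
tcp_pos: [0.5635, -0.0223, 0.1293]
tool_rot: [3.137, 0.168, -0.003]
force: [0.5, 0.2, -0.4]
opening: 0.0009
```

Emit:
move_arm(targets=[[[0,0,0.08,0,0,0],[0,0,0.06,0,0,0],[0,0,0,0,0,0],[0,0,0,0,0,0]]])

```text
time_s: 6.3
tcp_pos: [0.5638, -0.0176, 0.0881]
tool_rot: [-3.136, -0.175, 0.002]
force: [0.1, -0.2, 0.6]
opening: 0.0005
```

Emit:
move_arm(targets=[[[0,0,0.012,0,0,0],[0,0,0.012,0,0,0],[0,0,0.008,0,0,0],[0,0,0.006,0,0,0],[0,0,0.006,0,0,0],[0,0,0,0,0,0],[0,0,0,0,0,0]]])

```text
time_s: 7.0
tcp_pos: [0.5642, -0.018, 0.0755]
tool_rot: [-3.137, -0.175, -0.001]
force: [-1.5, 1.0, 4.2]
opening: 0.0002
```

Emit:
move_arm(targets=[[[0,0,0.004,0,0,0],[0,0,0,0,0,0],[0,0,0,0,0,0]]])

```text
time_s: 7.3
tcp_pos: [0.5642, -0.0179, 0.0744]
tool_rot: [-3.137, -0.175, -0.001]
force: [-1.8, 1.9, 6.6]
opening: 0.0004
```

Emit:
move_arm(targets=[[[0,0,-0.06,0,0,0],[0,0,-0.1,0,0,0],[0,0,-0.04,0,0,0],[0,0,0,0,0,0],[0,0,0,0,0,0]]])

```text
time_s: 7.8
tcp_pos: [0.5637, -0.018, 0.1331]
tool_rot: [-3.137, -0.175, 0.001]
force: [-0.3, -0.2, -0.2]
opening: 0.0004
```

Emit:
move_arm(targets=[[[-0.067,0.129,0,0,0,0],[-0.067,0.129,0,0,0,0],[-0.067,0.129,0,0,0,0],[-0.067,0.129,0,0,0,0],[-0.067,0.129,0,0,0,0],[0,0,0,0,0,0],[0,0,0,0,0,0]]])

```text
time_s: 8.5
tcp_pos: [0.485, -0.2217, 0.1328]
tool_rot: [-3.136, -0.172, 0.003]
force: [0.0, 0.7, -0.4]
opening: 0.0004
```

```bash
python3 - <<'E'
from h import *
K,T=cam('wrist'); im=capture('wrist'); save('w3',im); np.save('w3',im); np.savez('w3c',K=K,T=T)
print(get_state()['tcp_pos'],get_state()['force'])
K,T=cam('scene'); print('wash',ray(K,T,94,247,.17)); K,T=cam('side'); print(ray(K,T,343,120,.17))
E
```

```text
[ 0.48538401 -0.22095255  0.13301867] [0.24161032 0.25564085 0.22721475]
wash [ 0.53963379 -0.45822244  0.17      ]
[ 0.52716341 -0.43797119  0.17      ]
```

View pics/w3.png

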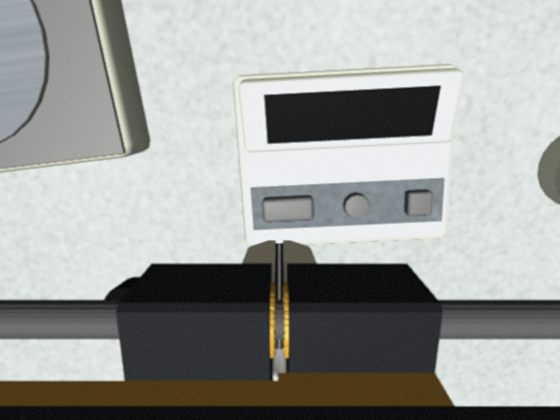

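The wrist view shows the zero key at (288,207), the round key at (356,205) and the square key at (419,203).

```bash
python3 - <<'E'
from h import *
d=np.load('w3c.npz');K,T=d['K'],d['T']
f=lambda u,v,z:ray(K,T,u,v,z)[:2]
z,r,s=f(288,207,.04),f(356,204.5,.04),f(419,202,.04)
print(z,r,s,np.linalg.norm(r-z),np.linalg.norm(s-r),np.degrees(np.arctan2(*(z-s)[::-1]))-90)
st=get_state(); D=np.array([*z,.0])-st['tcp_pos']; print(R.from_rotvec(st['tool_rot']).as_matrix().T@D/.3)
E
```

```text
[ 0.48644542 -0.22868479] [ 0.49376753 -0.27779878] [ 0.50066323 -0.32311357] 0.04965679175791369 0.04583645471406198 8.562505501902635
[0.00123304 0.02652233 0.44336384]
```

Emit:
move_arm(targets=[[[0.001,0.0265,0.05,0,0,0],[0,0,0.11,0,0,-0.025],[0,0,0.1,0,0,0],[0,0,0.02,0,0,0],[0,0,0,0,0,0],[0,0,0,0,0,0]]])

```text
time_s: 9.15
tcp_pos: [0.4876, -0.2294, 0.0508]
tool_rot: [3.132, 0.237, 0.002]
force: [0.2, -0.0, -0.4]
opening: 0.0005
```

Emit:
move_arm(targets=[[[0,0,0.014,0,0,0],[0,0,0.012,0,0,0],[0,0,0.006,0,0,0],[0,0,0.006,0,0,0],[0,0,0,0,0,0],[0,0,0,0,0,0]]])

```text
time_s: 9.75
tcp_pos: [0.487, -0.2294, 0.0388]
tool_rot: [3.133, 0.236, 0.0]
force: [0.6, -0.1, 1.2]
opening: 0.0004
```

Emit:
move_arm(targets=[[[0,0,0.005,0,0,0],[0,0,0.005,0,0,0],[0,0,0,0,0,0],[0,0,0,0,0,0]]])

```text
time_s: 10.15
tcp_pos: [0.487, -0.2294, 0.0357]
tool_rot: [3.133, 0.236, 0.0]
force: [0.3, 0.3, 4.1]
opening: 0.0006
```

Emit:
move_arm(targets=[[[0,0,0.004,0,0,0],[0,0,0,0,0,0],[0,0,0,0,0,0]]])

```text
time_s: 10.45
tcp_pos: [0.487, -0.2294, 0.0351]
tool_rot: [3.132, 0.236, 0.0]
force: [-2.0, 1.9, 12.2]
opening: 0.0003
```

Emit:
move_arm(targets=[[[0,0,-0.03,0,0,0],[0,0,-0.1,0,0,0],[0,0,-0.12,0,0,0],[0,0,-0.08,0,0,0],[0,0,0,0,0,0],[0,0,0,0,0,0],[0,0,0,0,0,0]]])

```text
time_s: 11.15
tcp_pos: [0.4862, -0.229, 0.1321]
tool_rot: [-3.131, -0.236, 0.003]
force: [0.5, 0.0, 0.1]
opening: 0.0004
```

```bash
python3 - <<'E'
from h import *
im=capture('scene'); save('end',im); w=capture('wrist')
d=cv2.absdiff(im,np.load('scene.npy')).max(2)[150:]; print((d>60).sum()); ys,xs=np.where(d[:, :]>60); print(np.c_[xs,ys+150][::max(1,len(xs)//15)].tolist())
E
```

```text
2872
[[188, 150], [200, 158], [231, 163], [194, 166], [202, 168], [202, 170], [222, 172], [193, 175], [223, 177], [193, 180], [207, 183], [177, 187], [170, 192], [408, 196], [218, 203], [210, 216]]
```

View pics/end.png

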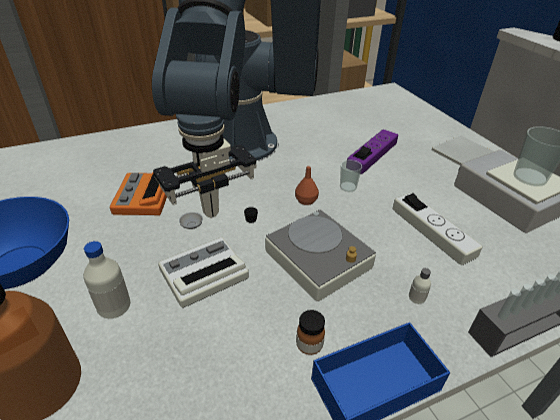

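The final view shows everything in its original place: strip, balance, weight, terminal (203,270) and the bystanders. The only change apart from the arm is at the rocker (408,196). The tool is clear, so I hand in.

```bash
python3 -c "
from workcell import *
print(job_done())"
```

```text
the job is handed in; nothing more can be done
None
```

I switched the rocker on, dipped the pan and let it come back, then pressed and released the zero key, in that order. The job is handed in at about 11 s of the 51 s allowed; it gave no verdict.

| Step | Force at the end of the press | What it showed |
|---|---|---|
| Rocker | 9.8 N | Tip stopped at 50.2 mm, on its stop; a close view afterwards showed the far half lying level |
| Pan | 6.6 N | Dip of about 4.6 mm, going by the fingertip height, then released |
| Zero key | 12.2 N | Pressed onto its stop, about 5 mm, then released |

- **Force limits:** all the forces I read were below the limits of 18 N for the balance and 30 N for the strip and terminal.
- **Last checks:** the final picture showed only the arm and the rocker changed from the start. The terminal, strip and bystanders stood where they were. The tool was clear at 0.13 m with no force on it.
- **Not measured:** I could not read the joints directly, so the pan and keys being back up rests on the tool force and the picture.
- **Disagreements:** the two fixed cameras differed by up to about 23 mm on the zero key. I settled it with a close look from the wrist camera, which put the keys 49.7 mm apart against the 51 mm given.

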